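# Check the wood lathe's emergency stop

### The arm

A 6-joint arm with a two-finger parallel gripper is mounted at the origin on the work surface. World frame = base frame: x ahead of the robot, y to its left, z up, the work surface at z = 0. Lengths are in m, angles in rad, forces in N, time in s.
With the tool pointing down it reaches from about 0.25 to 0.775 m from the base axis. Payload 8.9 kg.
Tool frame: the origin (TCP) lies between the finger pads; the fingertips stand 25 mm ahead of it and the grasp point (between the pads) lies 6 mm ahead of it; y points along the fingers, x is the direction in which the jaws open and shut, and the axes are right-handed (so a half turn about y gives the same grasp; the last joint's range is limited). The gripper opens to 85 mm and grips with 20 to 120 N. Pads are 22 mm wide; open, the fingers measure 114 mm over their backs; the gripper's body (76 mm by 85 mm) begins 54 mm behind the grasp point. The pads swing forward as they close: fully open they stand 13 mm farther back than shut.
Start: joints at [1.048, 0.291, -0.153, 1.127, 0, 1.431], TCP at [0.197, 0.487, 0.256] pointing down, gripper open.
Joint ranges: [-2.52, 2.52], [-0.91, 1.74], [-1.3, 1.37], [-1.96, 2.02], [-1.52, 1.47], [-3.14, 3.14]. Speed limits (rad/s): [2.22, 2.22, 2.79, 3.14, 3.14, 3.14].

### API

Orientations are given as a unit quaternion [w, x, y, z].
In Python, from workcell import * gives the robot as it stands.
- The arm moves only by the tool drive_tool, never from a script. Its argument "commands" is a list of rows, each an object with "grip": the opening in per cent of the stroke, from 0 (shut) to 100 (fully open); "delta_pos": the shift along the tool's x, y, z in mm, a list of three; "roll": the turn about the tool's y in rad. In form: [{"grip": grip, "delta_pos": [tx, ty, tz], "roll": roll}, ...]. A call has 1 to 12 rows; each row is the pose to reach, as a shift and turn from the pose commanded when the call began, along the tool's axes at that moment; what a row does not reach only later rows make up. A row lasts 1/8 s, in which the tool goes at most 62.5 mm and 10.7 degrees, less where a joint would pass 70% of its speed; a pose out of reach is approached as far as the arm can. A call with a gripper value outside its range is refused whole. The fingers move at their own pace and stop on an object; "squeeze" is the grip in N (left out, the last holds). Time passes only in rows, so rows that repeat a pose let the fingers close. It gives the time, the measured TCP pose, the force and the opening at its end, in the units of the state.
- get_obs(): the state, without advancing time (a new reading comes with each control period).
- snapshot(name): name is "side" or "top" or "wrist"; returns the picture (400x640x3 uint8, red, green, blue); there is no depth.
- camera_info(name): a dict with "camera_matrix" (3x3 intrinsics, pixels), "rvec" (rotation vector, rad) and "tvec" (3), from world to camera coordinates, as OpenCV has them. Camera axes: x right, y down, z forward; pixel columns grow to the right and rows downward; lengths in m; the calibration is good to about 2 mm. A picture is of the moment at which its call begins: read the wrist's pose just before it. camera_info takes no time and is no camera call; for the wrist camera it gives the pose at the moment of the call.
- close_job(): hands the job in, once; it reports no verdict.
The state is a dict: "time": time; "joint_pos": joint angles; "joint_vel": joint speeds; "joint_torque": joint torques, N m; "tool_pos": TCP position; "orientation": TCP orientation; "ft_force": force on the tool from outside, world axes, zero at the start; "torque": the same for the moment, N m; "grip_width": finger opening in m.
Only numpy, scipy, OpenCV 4.12 (cv2) and the standard library are available. Lean on these libraries where they do the work, as an engineer would, in place of code of your own. Each camera call takes 0.05 s, during which the arm holds its last target.

### The job

Do the morning check of the wood lathe's emergency stop with a fingertip, gripping nothing: press the red mushroom button in until it latches, then twist it clockwise by pushing one of its lobes sideways until it springs back out, and last press the blue reset button. Be gentle with the stop button, do not press the green start button, and leave the turned cone, the wood blank, the wax tin and the gouge lying where they are.

Things in the scene. Friction and masses are not known exactly. Their poses are not given: they have to be found in the camera images.
- station: The lathe's grey control box, fixed: 140 mm (its x) by 280 mm (its y) by 80 mm high, lid level. Origin: centre of its underside. On the lid, in its x, y: stop button at (0, +70) mm; reset and start at (-30, -40) and (-30, -100) mm, either way round; a black speed dial, 34 mm across, 22 mm high, unused, at (+36, -70) mm.
- stop_base: The fixed part of the stop button with all that it carries: a yellow disc, 94 mm across and 3 mm thick, flat on the box's lid, with a black collar 42 mm across that reaches 12 mm above the lid. Origin on the button's axis, on the lid (80 mm above the bench).
- stop_top (a point): Top centre of the red stop head, on its upright axis; moves with it. Dome 56 mm across, flat over the middle 32 mm, with three equal lobes 120 degrees apart, 18 mm wide near their round ends (a little wider at the root), reaching 40 mm from the axis. Lobes lie 6 to 21 mm below this point. It is 43 mm above the lid when out, 36 mm when latched. White arrows show the twist: clockwise.
- stop_lobe (a point): Outer end of one of the three lobes of the stop head, at mid-thickness of the lobe, 40 mm from the axis and 13.5 mm below the head's top; turns and moves with the head. The other two lobes are at 120 degrees either side.
- stop_in (a joint): How far the stop head is pressed in, in metres: 0 out, about 0.007 latched. An over-centre spring resists with about 10 N at first and gives way half-way; then the head snaps in and stays latched, held by about 10 N. Pressed further it meets a rubber buffer (about 10 N per mm), with a hard end at 0.0105.
- stop_turn (a joint): Twist of the stop head in rad, clockwise from above positive; 0 at rest, stop at 0.8. A light return spring (0.03 N m at rest, 0.09 N m at full twist) turns it back when let go. When latched in, twisting lifts the head by a cam (8 mm per rad; up to another 0.1 N m): past about 0.4 rad it springs out, and by 0.75 rad the cam has lifted it fully out.
- reset_top (a point): Centre of the top of the blue reset button, 26 mm across, 21 mm above the lid, standing 9 mm out of a steel bezel 42 mm across.
- reset (a joint): Travel of the blue reset button in metres: 0 out, 0.005 fully pressed (6 N); springs back.
- start_top (a point): Centre of the top of the green start button, same size as the reset button; not to be pressed.
- start (a joint): Travel of the green start button in metres: 0 out, 0.005 fully pressed (6 N); springs back.
- cone_center (a point): Half-way up a pale turned wooden cone, 72 mm across at its foot and 66 mm high, standing loose on the bench beside the box; not to be disturbed.
- blank_center (a point): Half-way up an upright beech blank, a cylinder 60 mm across and 80 mm high, standing loose on the bench; not to be disturbed.
- wax_tin_center (a point): Half-way up a tin of wax, 68 mm across and 42 mm high, standing loose on the bench; not to be disturbed.
- gouge_center (a point): Point near the balance point of a turning gouge that lies loose on the bench, 375 mm long, 25 mm thick, along its x axis (handle towards -x); not to be disturbed.

How it is judged:
By the outcome, as a careful person would: the job done as asked, in the order asked, and still so for the second after the job is handed in, with the robot touching nothing.
It also fails if it takes over 61 s, if anything falls off the work surface, if the arm or the gripper's body presses on something with over 40 N, if the wrist force passes 120 N, or if a joint passes its speed limit or range.

## Working session

There is one attempt and no reset: what is moved stays moved. The work goes in short steps, Python scripts to look and compute and a tool call to move; the robot and the scene stay as the last step left them, time stands still between calls to the robot, and variables do not carry over. Pictures are saved under pics/ and viewed, and the job is handed in when it is done.

Besides the shell and the picture viewer there is one more tool, called by a JSON object that holds its "fn" and its "kwargs". drive_tool: Moves the arm, as the interface text tells. Its arguments: {"type":"object","properties":{"commands":{"type":"array","items":{"type":"object","properties":{"grip":{"type":"number"},"delta_pos":{"type":"array","items":{"type":"number"}},"roll":{"type":"number"}}}},"squeeze":{"type":"number"}},"required":["commands"]}

```bash
mkdir -p pics; ls; python3 - <<'E'
from workcell import *
import cv2
o=get_obs(); print(o)
for n in("side","top","wrist"):
    i=camera_info(n); print(n,i)
    cv2.imwrite(f"pics/{n}0.png",cv2.cvtColor(snapshot(n),cv2.COLOR_RGB2BGR))
E
```

```text
pics
{'time': 0.0, 'joint_pos': array([ 1.04769152e+00,  2.91314402e-01, -1.54125835e-01,  1.12669569e+00,
        3.72715433e-05,  1.43151626e+00]), 'joint_vel': array([0.00133871, 0.00051254, 0.00070352, 0.00087034, 0.00095401,
       0.00081966]), 'joint_torque': array([-3.52303723e-03, -5.37146580e+01,  3.31371939e+01,  1.57847686e-02,
       -4.32179741e-04,  2.30721315e-05]), 'tool_pos': array([0.19636886, 0.48645634, 0.25571474]), 'orientation': array([-0.5859928 ,  0.58638472,  0.39502091, -0.39588367]), 'ft_force': array([-0.26832522, -0.06646538, -0.15131109]), 'torque': array([-0.03709498,  0.05398479,  0.06591521]), 'grip_width': 0.08536226329028507}
side {'camera_matrix': array([[472.31668352,   0.        , 322.49256227],
       [  0.        , 472.31668352, 195.13799112],
       [  0.        ,   0.        ,   1.        ]]), 'rvec': array([ 0.24178815, -2.83794001,  1.11475607]), 'tvec': array([0.5813311 , 0.15474611, 1.1118074 ])}
top {'camera_matrix': array([[370.78760362,   0.        , 323.13944542],
       [  0.        , 370.78760362, 199.78061114],
       [  0.        ,   0.        ,   1.        ]]), 'rvec': array([ 2.10980133, -2.12997235,  0.15214441]), 'tvec': array([-0.00109164,  0.6107711 ,  0.80729616])}
wrist {'camera_matrix': array([[277.12063486,   0.        , 319.94752571],
       [  0.        , 277.12063486, 197.72360055],
       [  0.        ,   0.        ,   1.        ]]), 'rvec': array([-2.39220659, -1.61365416, -0.23866211]), 'tvec': array([-0.52469422, -0.03699394,  0.37937723])}
```

View pics/side0.png

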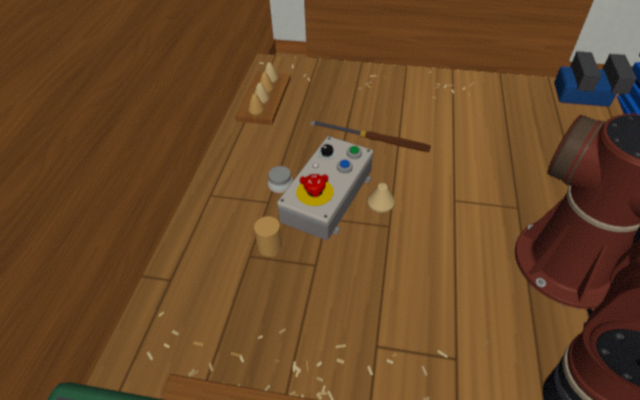

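View pics/top0.png

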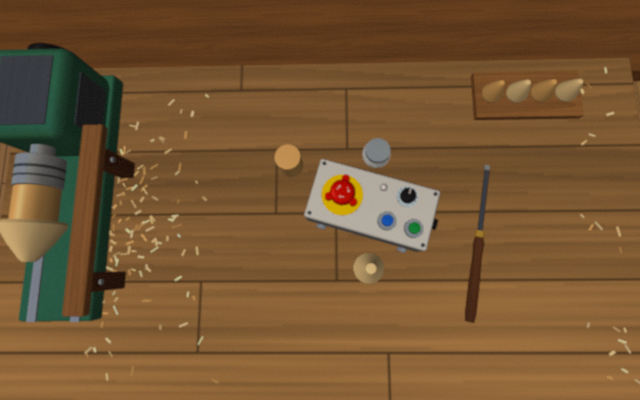

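View pics/wrist0.png

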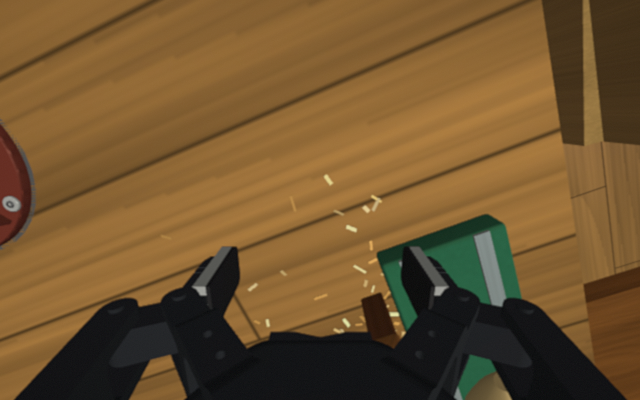

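```bash
python3 - <<'E'
from scipy.spatial.transform import Rotation as R
print(R.from_quat([-0.5859928 ,  0.58638472,  0.39502091, -0.39588367],scalar_first=True).as_matrix().round(3))
import cv2
im=cv2.imread("pics/top0.png"); print(im.shape)
E
```

```text
[[ 0.374 -0.001 -0.927]
 [ 0.927 -0.001  0.374]
 [-0.001 -1.     0.   ]]
(400, 640, 3)
```

The side view shows the box at about (327,185) with the red head at (315,187), the reset button at (345,165) and the start button at (354,151). In the top view the head is at (342,191), blue at (387,221) and green at (414,228). The cone is at (369,268), the blank at (288,157), the tin at (377,153) and the gouge at about (478,245).

```bash
cat > h.py <<'E'
import numpy as np, cv2
from workcell import *
def P(i):
    Rm,_=cv2.Rodrigues(i["rvec"]); return i["camera_matrix"],Rm,np.array(i["tvec"]).ravel()
def ray(i,uv):
    K,Rm,t=P(i); d=Rm.T@np.linalg.inv(K)@np.array([uv[0],uv[1],1.]); return -Rm.T@t,d/np.linalg.norm(d)
def plane(i,uv,z):
    c,d=ray(i,uv); return c+d*(z-c[2])/d[2]
def two(rs):
    A=np.zeros((3,3));b=np.zeros(3)
    for c,d in rs:
        M=np.eye(3)-np.outer(d,d);A+=M;b+=M@c
    x=np.linalg.solve(A,b); return x,[np.linalg.norm((np.eye(3)-np.outer(d,d))@(x-c)) for c,d in rs]
def proj(i,p):
    return cv2.projectPoints(np.array(p,float).reshape(-1,3),np.array(i["rvec"]),np.array(i["tvec"]),i["camera_matrix"],None)[0].reshape(-1,2)
def mask(im,c):
    h=cv2.cvtColor(im,cv2.COLOR_BGR2HSV);H,S,V=[h[...,k].astype(int) for k in range(3)]
    if c=="red":m=((H<6)|(H>174))&(S>180)&(V>90)
    if c=="yellow":m=(abs(H-26)<5)&(S>200)&(V>140)
    if c=="blue":m=(abs(H-110)<12)&(S>150)&(V>80)
    if c=="green":m=(abs(H-70)<15)&(S>150)&(V>70)
    if c=="box":m=(S<50)&(V>110)
    return m.astype(np.uint8)*255
E
python3 - <<'E'
from h import *
for n,(r0,r1,c0,c1) in {"top":(130,300,250,450),"side":(120,270,240,440)}.items():
    im=cv2.imread(f"pics/{n}0.png"); cv2.imwrite(f"pics/{n}0z.png",cv2.resize(im[r0:r1,c0:c1],None,fx=4,fy=3.5 if 0 else 4,interpolation=cv2.INTER_CUBIC)[:600])
    i=camera_info(n)
    for c in("red","yellow","blue","green","box"):
        m=mask(im,c); m2=np.zeros_like(m); m2[r0:r1,c0:c1]=m[r0:r1,c0:c1]
        k,l,s,ce=cv2.connectedComponentsWithStats(m2)
        j=1+np.argmax(s[1:,4]); z={"red":.12,"yellow":.083,"blue":.101,"green":.101,"box":.08}[c]
        print(n,c,s[j],ce[j].round(1),plane(i,ce[j],z).round(4))
    print(-P(i)[1].T@P(i)[2])
E
```

```text
top red [326 175  30  30 468] [342.1 192. ] [ 0.6154 -0.0493  0.12  ]
top yellow [322 175  40  40 567] [341.8 197.4] [ 0.6104 -0.0495  0.083 ]
top blue [382 215  11  11  94] [386.9 219.9] [ 0.5568 -0.1453  0.101 ]
top green [409 223  11  10  82] [414.1 227.6] [ 0.5396 -0.2026  0.101 ]
top box [ 304  159  136   92 5748] [377.9 206.1] [ 0.5901 -0.1294  0.08  ]
[ 0.46487426 -0.02951574  0.89877159]
side red [300 175  28  21 353] [314.  183.8] [ 0.6161 -0.0396  0.12  ]
side yellow [297 182  36  23 411] [314.8 195.5] [ 0.6147 -0.0359  0.083 ]
side blue [341 160   8   7  46] [344.4 163.4] [ 0.5572 -0.1417  0.101 ]
side green [351 147   7   6  38] [354.  149.5] [ 0.5401 -0.1983  0.101 ]
side box [ 268  137  105   87 3106] [324.4 179.7] [ 0.6016 -0.0961  0.08  ]
[0.44059309 0.7343055  0.92988228]
```

View pics/top0z.png

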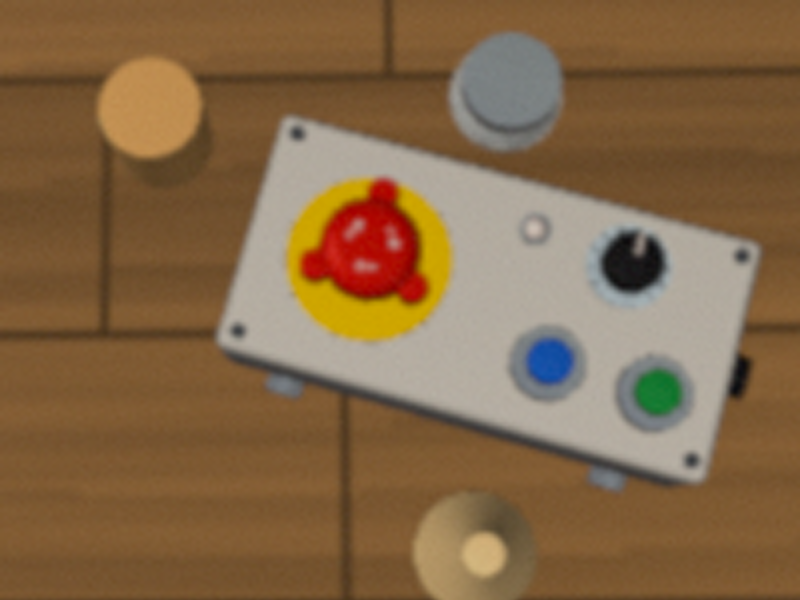

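View pics/side0z.png

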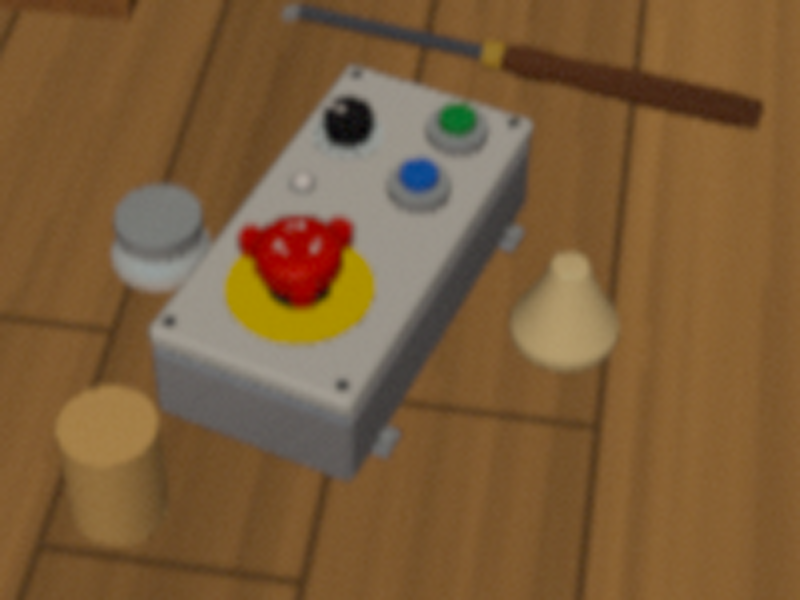

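```bash
python3 - <<'E'
from h import *
o=get_obs()
for n in("top","side"):
    i=camera_info(n); print(n,proj(i,[o['tool_pos'],[0,0,0],[0.617,-.0485,.08],[.4,.4,0],[.4,.4,.15]]).round(0))
ims={n:cv2.imread(f"pics/{n}0.png") for n in("top","side")}
W={"top":(130,300,250,450),"side":(120,270,240,440)}
for c in("blue","green","yellow"):
    rs=[]
    for n,im in ims.items():
        r0,r1,c0,c1=W[n]
        m=mask(im,c); m[:r0]=0;m[r1:]=0;m[:,:c0]=0;m[:,c1:]=0
        if c=="yellow":
            m|=mask(im,"red"); m[:r0]=0;m[r1:]=0;m[:,:c0]=0;m[:,c1:]=0
        ct=max(cv2.findContours(m,0,1)[0],key=cv2.contourArea)
        if c=="yellow":
            p=ct.reshape(-1,2)
            y=mask(im,"yellow")
            keep=[q for q in p if y[q[1],q[0]]]
            q=np.array([plane(camera_info(n),k,.083)[:2] for k in keep])
            A=np.c_[2*q,np.ones(len(q))];s=np.linalg.lstsq(A,(q**2).sum(1),rcond=None)[0];print(n,"disc",s[:2].round(4),np.sqrt(s[2]+s[:2]@s[:2]).round(4),len(q))
            e=proj(camera_info(n),[*s[:2],.083])[0]
        else:
            M=cv2.moments(ct); e=(M['m10']/M['m00'],M['m01']/M['m00'])
        rs.append(ray(camera_info(n),e))
    print(c,two(rs))
E
```

```text
top [[ 17. 434.]
 [323. 480.]
 [341. 195.]
 [154. 292.]
 [118. 298.]]
side [[547. 428.]
 [569. 261.]
 [315. 192.]
 [384. 404.]
 [391. 372.]]
blue (array([ 0.55745698, -0.14592562,  0.09694172]), [np.float64(0.00019138941048197985), np.float64(0.00019138941048169793)])
green (array([ 0.54033712, -0.20365852,  0.09622163]), [np.float64(0.00030839140471887623), np.float64(0.0003083914047186304)])
top disc [ 0.6178 -0.0493] 0.0395 190
side disc [ 0.6176 -0.0478] 0.0375 100
yellow (array([ 0.61802972, -0.04930404,  0.08133693]), [np.float64(0.00010348579270225882), np.float64(0.0001034857927024057)])
```

{"fn": "drive_tool", "kwargs": {"commands": [{"grip": 0,"delta_pos": [-12,0,-21],"roll": 0},{"grip": 0,"delta_pos": [-38,0,-66],"roll": 0},{"grip": 0,"delta_pos": [-66,0,-115],"roll": 0},{"grip": 0,"delta_pos": [-94,0,-164],"roll": 0},{"grip": 0,"delta_pos": [-122,0,-213],"roll": 0},{"grip": 0,"delta_pos": [-150,0,-262],"roll": 0},{"grip": 0,"delta_pos": [-178,0,-311],"roll": 0},{"grip": 0,"delta_pos": [-206,0,-360],"roll": 0},{"grip": 0,"delta_pos": [-234,0,-409],"roll": 0},{"grip": 0,"delta_pos": [-262,0,-457],"roll": 0},{"grip": 0,"delta_pos": [-281,0,-490],"roll": 0},{"grip": 0,"delta_pos": [-288,0,-502],"roll": 0}], "squeeze": 20}}

```text
time: 1.65
tool_pos: [0.555, 0.0301, 0.2557]
orientation: [0.587, -0.586, -0.395, 0.395]
ft_force: [-0.5, 0.5, -0.5]
grip_width: 0.0001
```

```bash
python3 - <<'E'
from h import *
o=get_obs(); print(o)
i=camera_info("wrist"); print(-P(i)[1].T@P(i)[2], P(i)[1][2], P(i)[1][0])
cv2.imwrite("pics/w1.png",cv2.cvtColor(snapshot("wrist"),cv2.COLOR_RGB2BGR)); np.save("w1.npy",i,allow_pickle=True)
E
```

```text
{'time': 1.65, 'joint_pos': array([-7.73837689e-02,  3.50279649e-01, -6.98486184e-02,  1.15131285e+00,
       -1.03018173e-04,  3.08580157e-01]), 'joint_vel': array([-0.11789486,  0.09823141,  0.14782519,  0.06476501,  0.00893534,
       -0.13487897]), 'joint_torque': array([-6.53264970e-01, -5.81258976e+01,  3.35389745e+01, -3.79727287e-01,
       -1.88217242e-01, -3.67722684e-02]), 'tool_pos': array([0.55501452, 0.03005287, 0.25572958]), 'orientation': array([ 0.58672446, -0.58649851, -0.39462384,  0.39502649]), 'ft_force': array([-0.54028383,  0.50678002, -0.45190285]), 'torque': array([ 0.04441761, -0.02372411, -0.02916415]), 'grip_width': 0.00011929892959227102}
[0.48572988 0.05884652 0.37276667] [ 0.26968383 -0.11054534 -0.95658265] [ 3.76815175e-01  9.26288112e-01 -8.11086922e-04]
```

View pics/w1.png

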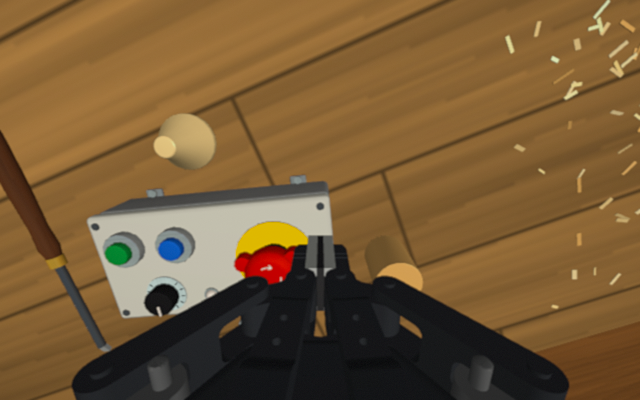

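The wrist view shows blue at (171,249), green at (120,252) and the head at about (268,265), partly behind the shut fingers. The cone and blank are well clear.

```bash
python3 - <<'E'
from h import *
i=np.load("w1.npy",allow_pickle=True).item(); im=cv2.imread("pics/w1.png"); it=camera_info("top"); t=cv2.imread("pics/top0.png")
for c in("blue","green"):
    rs=[]
    for ii,I in((i,im),(it,t)):
        m=mask(I,c); m[:, :60]=0 
        if I is t: m[:,:300]=0
        k,l,s,ce=cv2.connectedComponentsWithStats(m); j=1+np.argmax(s[1:,4]); rs.append(ray(ii,ce[j])); print(c,ce[j],plane(ii,ce[j],.101).round(4))
    print(two(rs))
# lobe ends: red pixels in top, farthest from centre at lobe height
m=mask(t,"red"); ys,xs=np.nonzero(m[170:210,320:365]); q=np.array([plane(it,(x+320,y+170),.1095)[:2] for x,y in zip(xs,ys)])-[.6178,-.0491]
r=np.hypot(*q.T);a=np.degrees(np.arctan2(q[:,1],q[:,0]))
k=r>.030
for lo in range(-180,180,10):
    s=k&(a>=lo)&(a<lo+10)
    if s.any(): print(lo,s.sum(),r[s].max().round(4))
E
```

```text
blue [170.61483254 248.73444976] [ 0.5549 -0.1447  0.101 ]
blue [386.94680851 219.87234043] [ 0.5568 -0.1453  0.101 ]
(array([ 0.55613549, -0.1457492 ,  0.09944047]), [np.float64(0.0008320585169973837), np.float64(0.0008320585169974161)])
green [117.89473684 253.43062201] [ 0.5381 -0.2011  0.101 ]
green [414.08536585 227.57317073] [ 0.5396 -0.2026  0.101 ]
(array([ 0.53918913, -0.20315643,  0.0987912 ]), [np.float64(0.0006175938463558958), np.float64(0.0006175938463560285)])
-150 4 0.0344
-140 9 0.0372
-130 6 0.0359
-30 3 0.0377
-20 10 0.0385
-10 6 0.0377
90 2 0.0325
100 8 0.0361
110 5 0.0349
```

{"fn": "drive_tool", "kwargs": {"commands": [{"grip": 0,"delta_pos": [-12,0,-22],"roll": 0},{"grip": 0,"delta_pos": [-30,10,-52],"roll": 0},{"grip": 0,"delta_pos": [-44,30,-77],"roll": 0},{"grip": 0,"delta_pos": [-50,55,-87],"roll": 0},{"grip": 0,"delta_pos": [-50,75,-87],"roll": 0},{"grip": 0,"delta_pos": [-50,87,-87],"roll": 0},{"grip": 0,"delta_pos": [-50,90,-87],"roll": 0},{"grip": 0,"delta_pos": [-50,90,-87],"roll": 0}]}}

```text
time: 2.7
tool_pos: [0.6163, -0.0467, 0.1669]
orientation: [-0.586, 0.586, 0.396, -0.395]
ft_force: [0.0, -0.6, -0.5]
grip_width: -0.0001
```

```bash
python3 - <<'E'
from h import *
o=get_obs(); print(o['tool_pos'],o['ft_force'],o['time'])
for n,(r0,r1,c0,c1) in {"top":(130,280,250,450),"side":(90,240,230,430)}.items():
    im=cv2.cvtColor(snapshot(n),cv2.COLOR_RGB2BGR); cv2.imwrite(f"pics/{n}1z.png",cv2.resize(im[r0:r1,c0:c1],None,fx=4,fy=4,interpolation=cv2.INTER_CUBIC))
E
```

```text
[ 0.61626774 -0.04669545  0.16692578] [ 0.00409814 -0.55637755 -0.50088753] 2.7
```

View pics/side1z.png

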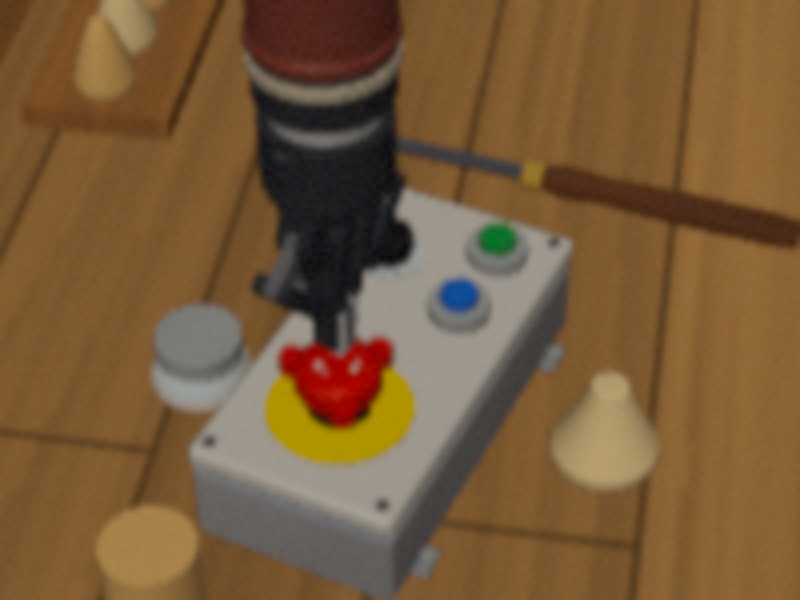

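View pics/top1z.png

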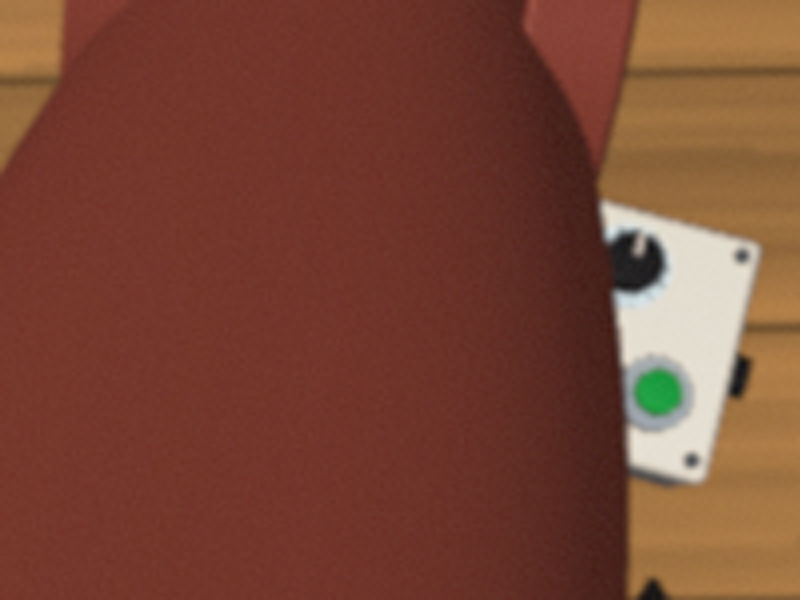

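The fingertip is centred above the head in the side view, at about (340,340). Top is blocked by the arm. I'll lower slowly until it touches.

{"fn": "drive_tool", "kwargs": {"commands": [{"grip": 0,"delta_pos": [-1,5,0],"roll": 0},{"grip": 0,"delta_pos": [-2,10,0],"roll": 0},{"grip": 0,"delta_pos": [-2,13,0],"roll": 0},{"grip": 0,"delta_pos": [-2,15,0],"roll": 0},{"grip": 0,"delta_pos": [-2,17,0],"roll": 0},{"grip": 0,"delta_pos": [-2,18,0],"roll": 0},{"grip": 0,"delta_pos": [-2,19,0],"roll": 0},{"grip": 0,"delta_pos": [-2,19,0],"roll": 0}]}}

```text
time: 3.8
tool_pos: [0.6155, -0.049, 0.148]
orientation: [-0.586, 0.586, 0.396, -0.395]
ft_force: [-3.7, 0.7, 6.4]
grip_width: -0.0002
```

{"fn": "drive_tool", "kwargs": {"commands": [{"grip": 0,"delta_pos": [0,1,0],"roll": 0},{"grip": 0,"delta_pos": [0,2,0],"roll": 0},{"grip": 0,"delta_pos": [0,3,0],"roll": 0},{"grip": 0,"delta_pos": [0,4,0],"roll": 0},{"grip": 0,"delta_pos": [0,4,0],"roll": 0}]}}

```text
time: 4.42
tool_pos: [0.6154, -0.049, 0.143]
orientation: [0.586, -0.586, -0.395, 0.396]
ft_force: [0.7, 0.4, -0.6]
grip_width: 0.0
```

{"fn": "drive_tool", "kwargs": {"commands": [{"grip": 0,"delta_pos": [0,0.7,0],"roll": 0},{"grip": 0,"delta_pos": [0,1.4,0],"roll": 0},{"grip": 0,"delta_pos": [0,2,0],"roll": 0},{"grip": 0,"delta_pos": [0,2.5,0],"roll": 0},{"grip": 0,"delta_pos": [0,2.5,0],"roll": 0}]}}

```text
time: 5.05
tool_pos: [0.6154, -0.049, 0.1408]
orientation: [0.586, -0.586, -0.395, 0.395]
ft_force: [1.1, -0.4, -0.7]
grip_width: 0.0
```

{"fn": "drive_tool", "kwargs": {"commands": [{"grip": 0,"delta_pos": [0,0.5,0],"roll": 0},{"grip": 0,"delta_pos": [0,1,0],"roll": 0},{"grip": 0,"delta_pos": [0,1,0],"roll": 0}]}}

```text
time: 5.42
tool_pos: [0.6155, -0.049, 0.14]
orientation: [-0.586, 0.586, 0.396, -0.395]
ft_force: [-1.9, -0.5, 3.2]
grip_width: -0.0001
```

The head snapped in at a low force and was felt again about 7.5 mm lower, so it has latched. Next I lift and move beside the lobe at about -16°.

{"fn": "drive_tool", "kwargs": {"commands": [{"grip": 0,"delta_pos": [0,-10,0],"roll": 0},{"grip": 0,"delta_pos": [0,-22,0],"roll": 0},{"grip": 0,"delta_pos": [0,-30,0],"roll": 0},{"grip": 0,"delta_pos": [15,-30,-15],"roll": -0.05},{"grip": 0,"delta_pos": [30,-30,-30],"roll": -0.1},{"grip": 0,"delta_pos": [38,-30,-39],"roll": -0.1},{"grip": 0,"delta_pos": [38,-30,-39],"roll": -0.1},{"grip": 0,"delta_pos": [38,-30,-39],"roll": -0.1}]}}

```text
time: 6.42
tool_pos: [0.6654, -0.0285, 0.17]
orientation: [0.566, -0.566, -0.424, 0.424]
ft_force: [-0.4, 0.1, -0.0]
grip_width: -0.0
```

```bash
python3 - <<'E'
from h import *
from scipy.spatial.transform import Rotation as R
o=get_obs(); print(o['tool_pos'],o['ft_force'],o['time']); print(R.from_quat(o['orientation'],scalar_first=True).as_matrix().round(3))
for n,(r0,r1,c0,c1) in {"side":(110,260,230,430)}.items():
    im=cv2.cvtColor(snapshot(n),cv2.COLOR_RGB2BGR); cv2.imwrite(f"pics/{n}2z.png",cv2.resize(im[r0:r1,c0:c1],None,fx=4,fy=4,interpolation=cv2.INTER_CUBIC))
i=camera_info("wrist"); np.save("w2.npy",i,allow_pickle=True)
cv2.imwrite("pics/w2.png",cv2.cvtColor(snapshot("wrist"),cv2.COLOR_RGB2BGR))
E
```

```text
[ 0.66537486 -0.02850785  0.1699519 ] [-0.37100766  0.12478449 -0.00808863] 6.425
[[ 0.28 -0.   -0.96]
 [ 0.96 -0.    0.28]
 [-0.   -1.    0.  ]]
```

View pics/side2z.png

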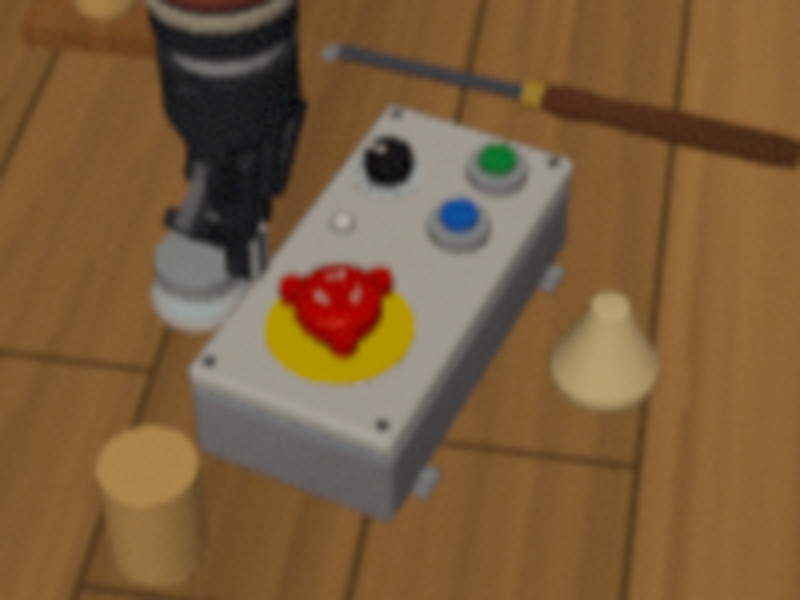

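View pics/w2.png

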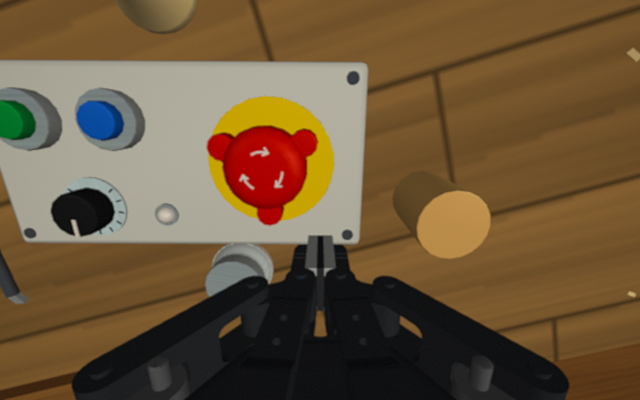

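The wrist view shows the head lower, with lobes at (219,146), (305,141) and (270,212). The arrows run clockwise, and the fingertip is at (320,240), right of the lower lobe. I'll refine the axis and the lobe angle from this picture.

```bash
python3 - <<'E'
from h import *
i=np.load("w2.npy",allow_pickle=True).item(); im=cv2.imread("pics/w2.png")
m=mask(im,"yellow"); m[:, :190]=0;m[:,350:]=0;m[:80]=0;m[240:]=0
h=cv2.convexHull(np.argwhere(m>0)[:,::-1].astype(np.int32)).reshape(-1,2)
q=np.array([plane(i,k,.083)[:2] for k in h])
A=np.c_[2*q,np.ones(len(q))];s=np.linalg.lstsq(A,(q**2).sum(1),rcond=None)[0];print("disc",s[:2],np.sqrt(s[2]+s[:2]@s[:2]))
c=s[:2]
m=mask(im,"red"); ys,xs=np.nonzero(m); k=(xs>190)&(xs<340)&(ys<240); xs,ys=xs[k],ys[k]
q=np.array([plane(i,(x,y),.1025)[:2] for x,y in zip(xs,ys)])-c
r=np.hypot(*q.T);a=np.degrees(np.arctan2(q[:,1],q[:,0]))
for l in(-16,104,-136):
    k=(r>.033)&(abs((a-l+180)%360-180)<25); print(l,k.sum(),a[k].mean(),a[k].min(),a[k].max(),r[k].max())
E
```

```text
disc [ 0.61659827 -0.05182796] 0.04580851801004524
-16 207 -15.513743377585413 -28.97853241148544 -0.7082576549652774 0.041173991473376526
104 167 106.41496550404901 92.88402721444855 118.95631053703544 0.03889730341189634
-136 246 -131.34308801293062 -147.13055098173703 -117.00507713116338 0.04055332526207532
```

{"fn": "drive_tool", "kwargs": {"commands": [{"grip": 0,"delta_pos": [0,12,0],"roll": 0},{"grip": 0,"delta_pos": [0,28,0],"roll": 0},{"grip": 0,"delta_pos": [0,40,0],"roll": 0},{"grip": 0,"delta_pos": [0,46,0],"roll": 0},{"grip": 0,"delta_pos": [0,46,0],"roll": 0},{"grip": 0,"delta_pos": [-3,46,0],"roll": 0},{"grip": 0,"delta_pos": [-6,46,0],"roll": 0},{"grip": 0,"delta_pos": [-6,46,0],"roll": 0}]}}

```text
time: 7.52
tool_pos: [0.6642, -0.0345, 0.1242]
orientation: [-0.566, 0.566, 0.424, -0.424]
ft_force: [-0.3, -0.1, 0.4]
grip_width: 0.0002
```

```bash
python3 - <<'E'
from h import *
o=get_obs(); print(o['tool_pos'],o['ft_force'],o['time'])
im=cv2.cvtColor(snapshot("side"),cv2.COLOR_RGB2BGR)[110:260,230:430]; cv2.imwrite("pics/side3z.png",cv2.resize(im,None,fx=4,fy=4,interpolation=cv2.INTER_CUBIC))
cv2.imwrite("pics/w3.png",cv2.cvtColor(snapshot("wrist"),cv2.COLOR_RGB2BGR))
E
```

```text
[ 0.66424528 -0.03450585  0.12416307] [-0.34331985 -0.14478776  0.3503946 ] 7.525
```

View pics/side3z.png

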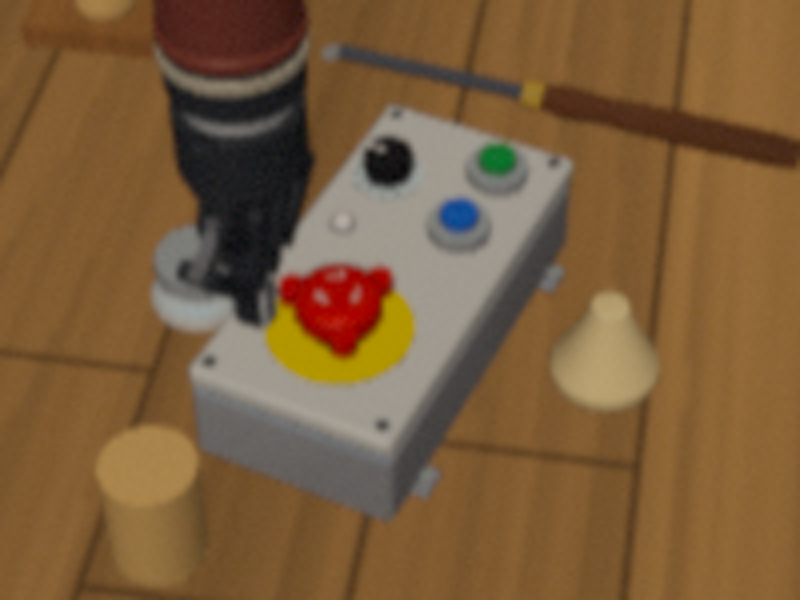

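View pics/w3.png

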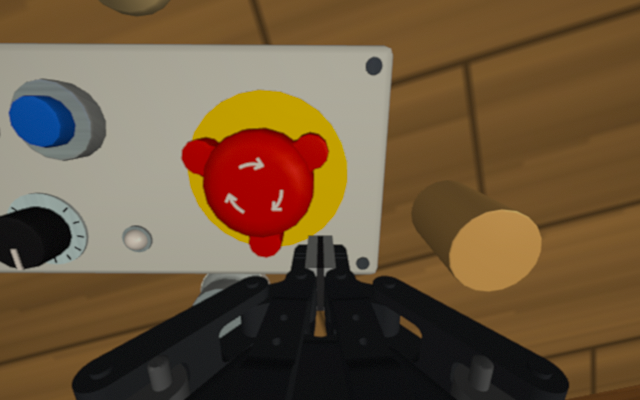

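The finger is clear of everything and still right of the lobe, which is at (265,243). I'll close the gap sideways.

{"fn": "drive_tool", "kwargs": {"commands": [{"grip": 0,"delta_pos": [-3,0,0],"roll": 0},{"grip": 0,"delta_pos": [-5,0,0],"roll": 0},{"grip": 0,"delta_pos": [-6,0,0],"roll": 0},{"grip": 0,"delta_pos": [-6,0,0],"roll": 0}]}}

```text
time: 8.12
tool_pos: [0.6624, -0.04, 0.1238]
orientation: [0.566, -0.566, -0.424, 0.424]
ft_force: [-0.5, 0.2, -0.2]
grip_width: 0.0001
```

{"fn": "drive_tool", "kwargs": {"commands": [{"grip": 0,"delta_pos": [-1.5,0,0],"roll": 0},{"grip": 0,"delta_pos": [-3,0,0],"roll": 0},{"grip": 0,"delta_pos": [-3,0,0],"roll": 0}]}}

```text
time: 8.5
tool_pos: [0.6617, -0.0425, 0.1238]
orientation: [0.566, -0.566, -0.424, 0.424]
ft_force: [0.5, 1.0, -0.7]
grip_width: -0.0003
```

```bash
python3 - <<'E'
from h import *
o=get_obs(); print(o['tool_pos'],o['ft_force'],o['torque'],o['time'])
cv2.imwrite("pics/w4.png",cv2.cvtColor(snapshot("wrist"),cv2.COLOR_RGB2BGR)[120:320,200:440].repeat(3,0).repeat(3,1))
E
```

```text
[ 0.66165103 -0.04254477  0.12378353] [ 0.46347721  1.01815306 -0.68433626] [ 0.38029609 -0.1590275  -0.0134394 ] 8.5
```

View pics/w4.png

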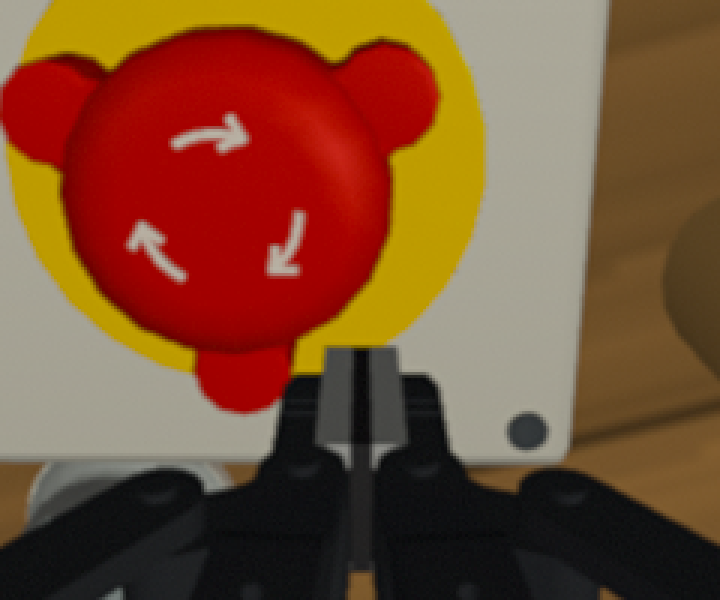

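Contact is made at about 1 N. Now I'll compute the arc about the axis in the tool's axes.

```bash
python3 - <<'E'
from h import *
from scipy.spatial.transform import Rotation as R
o=get_obs(); M=R.from_quat(o['orientation'],scalar_first=True).as_matrix()
p=o['tool_pos']; C=np.array([.617,-.050,p[2]])
for th in np.arange(0.1,.95,.1):
    q=C+R.from_rotvec([0,0,-th]).apply(p-C); print(th.round(2),(1e3*M.T@(q-p)).round(1))
E
```

```text
0.1 [-4.2 -0.  -1.8]
0.2 [-8.5 -0.  -3.1]
0.3 [-12.9  -0.   -4. ]
0.4 [-17.4  -0.   -4.4]
0.5 [-22.   -0.   -4.4]
0.6 [-26.5  -0.   -4. ]
0.7 [-30.9  -0.   -3.1]
0.8 [-35.2  -0.   -1.7]
0.9 [-39.4  -0.    0. ]
```

{"fn": "drive_tool", "kwargs": {"commands": [{"grip": 0,"delta_pos": [-2.1,0,-0.9],"roll": 0.05},{"grip": 0,"delta_pos": [-4.2,0,-1.8],"roll": 0.1},{"grip": 0,"delta_pos": [-6.3,0,-2.5],"roll": 0.15},{"grip": 0,"delta_pos": [-8.5,0,-3.1],"roll": 0.2},{"grip": 0,"delta_pos": [-10.7,0,-3.6],"roll": 0.25},{"grip": 0,"delta_pos": [-12.9,0,-4.0],"roll": 0.3},{"grip": 0,"delta_pos": [-12.9,0,-4.0],"roll": 0.3}]}}

```text
time: 9.43
tool_pos: [0.6629, -0.0559, 0.1248]
orientation: [-0.623, 0.623, 0.336, -0.334]
ft_force: [1.5, 4.4, 5.9]
grip_width: -0.0001
```

```bash
python3 - <<'E'
from h import *
o=get_obs(); print(o['tool_pos'],o['ft_force'],o['torque'],o['time'])
cv2.imwrite("pics/w5.png",cv2.cvtColor(snapshot("wrist"),cv2.COLOR_RGB2BGR)[120:320,200:440].repeat(3,0).repeat(3,1))
E
```

```text
[ 0.66285341 -0.05587974  0.12483832] [1.45424832 4.39190779 5.86738851] [ 0.72626987 -0.24478082 -0.0347196 ] 9.425
```

View pics/w5.png

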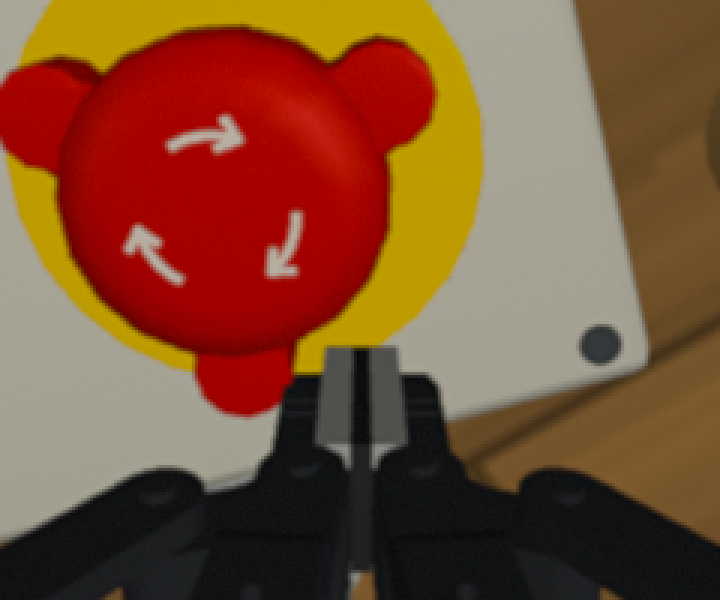

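The head is turning with the finger: box and disc have rotated in the view and the finger still bears on the lobe. I'll continue the arc.

{"fn": "drive_tool", "kwargs": {"commands": [{"grip": 0,"delta_pos": [-2.1,0,-0.9],"roll": 0.05},{"grip": 0,"delta_pos": [-4.2,0,-1.8],"roll": 0.1},{"grip": 0,"delta_pos": [-6.3,0,-2.5],"roll": 0.15},{"grip": 0,"delta_pos": [-8.5,0,-3.1],"roll": 0.2},{"grip": 0,"delta_pos": [-10.7,0,-3.6],"roll": 0.25},{"grip": 0,"delta_pos": [-12.9,0,-4.0],"roll": 0.3},{"grip": 0,"delta_pos": [-12.9,0,-4.0],"roll": 0.3}]}}

```text
time: 10.35
tool_pos: [0.6597, -0.0701, 0.1246]
orientation: [-0.665, 0.667, 0.239, -0.237]
ft_force: [5.4, -0.5, -0.0]
grip_width: -0.0001
```

```bash
python3 - <<'E'
from h import *
o=get_obs(); print(o['tool_pos'],o['ft_force'],o['torque'],o['time'])
cv2.imwrite("pics/w6.png",cv2.cvtColor(snapshot("wrist"),cv2.COLOR_RGB2BGR)[120:320,200:440].repeat(3,0).repeat(3,1))
im=cv2.cvtColor(snapshot("side"),cv2.COLOR_RGB2BGR)[110:260,230:430]; cv2.imwrite("pics/side6z.png",cv2.resize(im,None,fx=4,fy=4,interpolation=cv2.INTER_CUBIC))
E
```

```text
[ 0.65974385 -0.0700757   0.12462789] [ 5.37225071 -0.54876585 -0.02431745] [-0.25450283 -1.06335271  0.01616725] 10.35
```

View pics/w6.png

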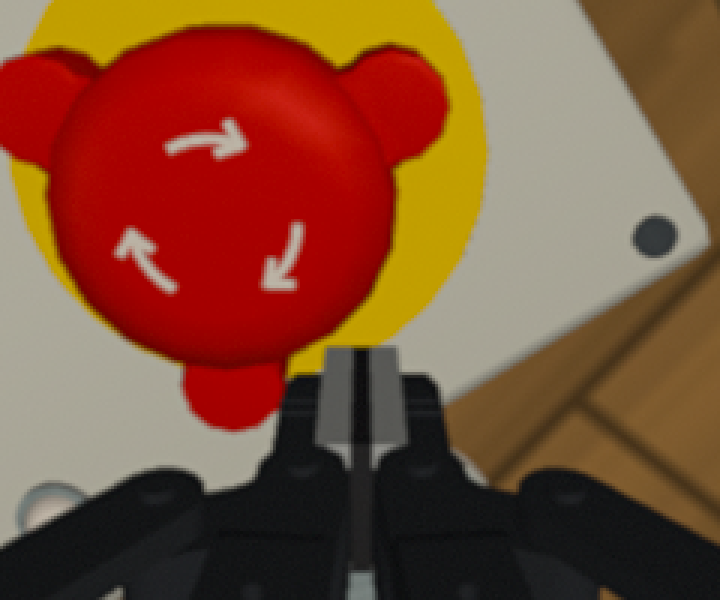

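View pics/side6z.png

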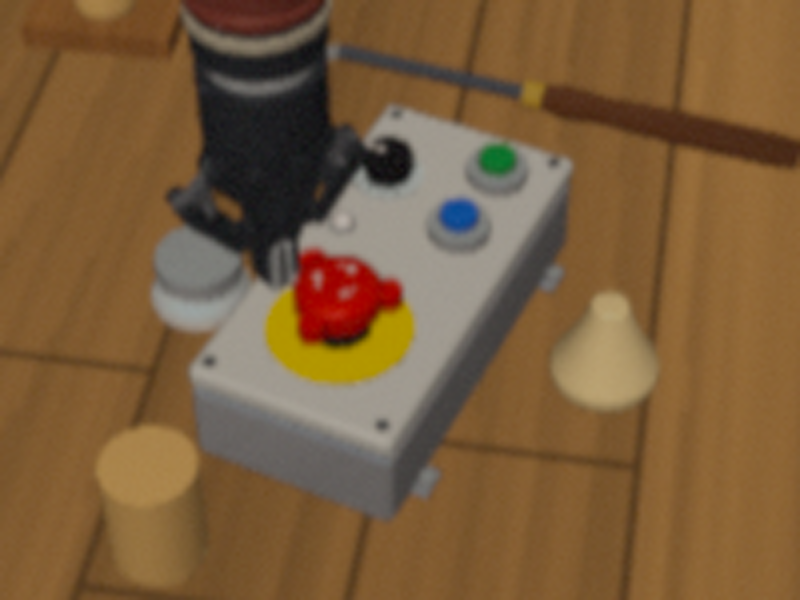

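The head has sprung out. It looks larger in the wrist view and the black collar shows under it in the side view at (345,330). I'll ease off sideways and outward, then go up.

{"fn": "drive_tool", "kwargs": {"commands": [{"grip": 0,"delta_pos": [1,0,-2],"roll": 0},{"grip": 0,"delta_pos": [4,0,-3],"roll": 0},{"grip": 0,"delta_pos": [8,0,-3],"roll": -0.1},{"grip": 0,"delta_pos": [13,0,-3],"roll": -0.2},{"grip": 0,"delta_pos": [20,0,-4],"roll": -0.2},{"grip": 0,"delta_pos": [25,0,-10],"roll": -0.2},{"grip": 0,"delta_pos": [28,0,-20],"roll": -0.2},{"grip": 0,"delta_pos": [28,-15,-20],"roll": -0.2},{"grip": 0,"delta_pos": [28,-40,-20],"roll": -0.2},{"grip": 0,"delta_pos": [28,-50,-20],"roll": -0.2},{"grip": 0,"delta_pos": [28,-50,-20],"roll": -0.2}]}}

```text
time: 11.82
tool_pos: [0.6929, -0.0671, 0.1749]
orientation: [-0.638, 0.639, 0.304, -0.303]
ft_force: [0.4, 0.4, -0.4]
grip_width: 0.0002
```

```bash
python3 - <<'E'
from h import *
from scipy.spatial.transform import Rotation as R
o=get_obs(); print(o['tool_pos'],o['ft_force'],o['time']);M=R.from_quat(o['orientation'],scalar_first=True).as_matrix();print(M.round(3))
i=camera_info("wrist");np.save("w7.npy",i,allow_pickle=True)
im=cv2.cvtColor(snapshot("wrist"),cv2.COLOR_RGB2BGR);cv2.imwrite("pics/w7.png",im)
s=cv2.cvtColor(snapshot("side"),cv2.COLOR_RGB2BGR); cv2.imwrite("pics/side7z.png",cv2.resize(s[110:260,230:430],None,fx=4,fy=4,interpolation=cv2.INTER_CUBIC))
E
```

```text
[ 0.69287798 -0.06712862  0.17492075] [ 0.37157002  0.44280198 -0.42403099] 11.825
[[ 0.632  0.002 -0.775]
 [ 0.775 -0.     0.632]
 [ 0.001 -1.    -0.002]]
```

View pics/w7.png

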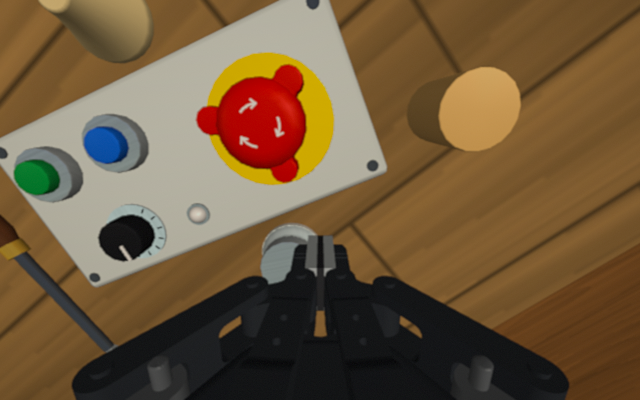

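View pics/side7z.png

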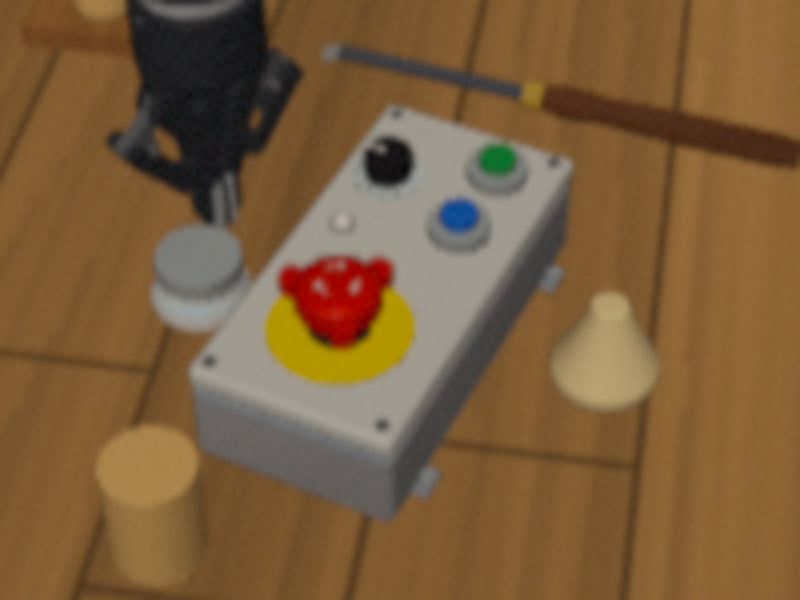

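The head is out, with the collar visible at (340,335) and the lobes back at rest. Before pressing reset, I'll check the blue button's position from this second wrist viewpoint.

```bash
python3 - <<'E'
from h import *
R1=[]
for w,f in(("w7",0),("w2",0),("w1",0),("top0",1)):
    i=camera_info("top") if f else np.load(w+".npy",allow_pickle=True).item(); im=cv2.imread(f"pics/{w}.png")
    m=mask(im,"blue"); k,l,s,ce=cv2.connectedComponentsWithStats(m); j=1+np.argmax(s[1:,4]); R1.append(ray(i,ce[j])); print(w,ce[j],plane(i,ce[j],.100).round(4))
print(two(R1))
E
```

```text
w7 [105.10790774 144.15815486] [ 0.5578 -0.146   0.1   ]
w2 [ 99.34357143 119.64214286] [ 0.5571 -0.1458  0.1   ]
w1 [170.61483254 248.73444976] [ 0.5552 -0.1455  0.1   ]
top0 [386.94680851 219.87234043] [ 0.5569 -0.1455  0.1   ]
(array([ 0.55666118, -0.14654872,  0.09846884]), [np.float64(0.0006690343045675033), np.float64(0.00031679313128755407), np.float64(0.001090194265204055), np.float64(0.0009241685158539782)])
```

{"fn": "drive_tool", "kwargs": {"commands": [{"grip": 0,"delta_pos": [-10,-5,4],"roll": 0},{"grip": 0,"delta_pos": [-35,-8,13],"roll": 0},{"grip": 0,"delta_pos": [-65,-8,25],"roll": 0},{"grip": 0,"delta_pos": [-95,-8,36],"roll": 0},{"grip": 0,"delta_pos": [-125,-5,48],"roll": 0},{"grip": 0,"delta_pos": [-142,0,54],"roll": 0},{"grip": 0,"delta_pos": [-147,10,56],"roll": 0},{"grip": 0,"delta_pos": [-147,25,56],"roll": 0},{"grip": 0,"delta_pos": [-147,34,56],"roll": 0},{"grip": 0,"delta_pos": [-147,34,56],"roll": 0}]}}

```text
time: 13.18
tool_pos: [0.5559, -0.1449, 0.1386]
orientation: [0.639, -0.638, -0.303, 0.304]
ft_force: [0.6, -0.1, 0.5]
grip_width: -0.0002
```

```bash
python3 - <<'E'
from h import *
o=get_obs(); print(o['tool_pos'],o['ft_force'],o['time'])
s=cv2.cvtColor(snapshot("side"),cv2.COLOR_RGB2BGR); cv2.imwrite("pics/side8z.png",cv2.resize(s[90:240,260:460],None,fx=4,fy=4,interpolation=cv2.INTER_CUBIC))
cv2.imwrite("pics/w8.png",cv2.cvtColor(snapshot("wrist"),cv2.COLOR_RGB2BGR))
E
```

```text
[ 0.55586908 -0.14490898  0.13858513] [ 0.56184692 -0.07784582  0.52054281] 13.175
```

View pics/side8z.png

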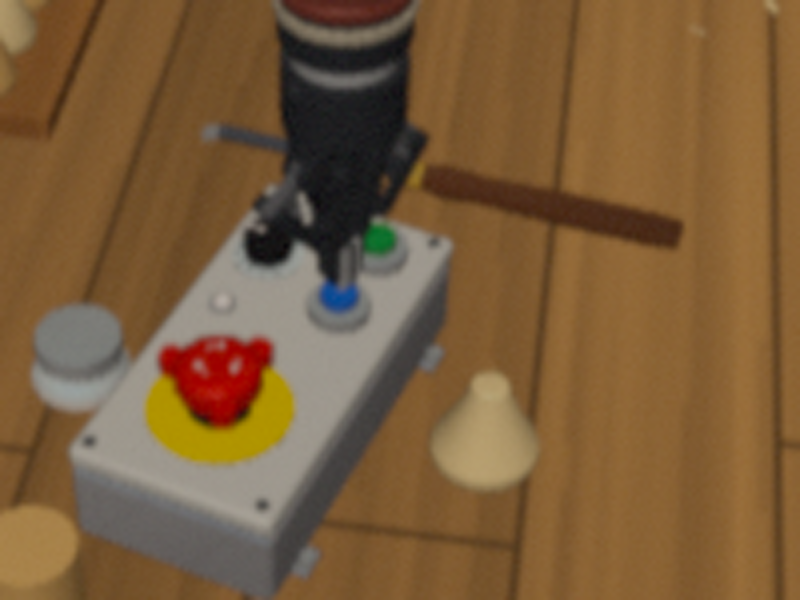

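View pics/w8.png

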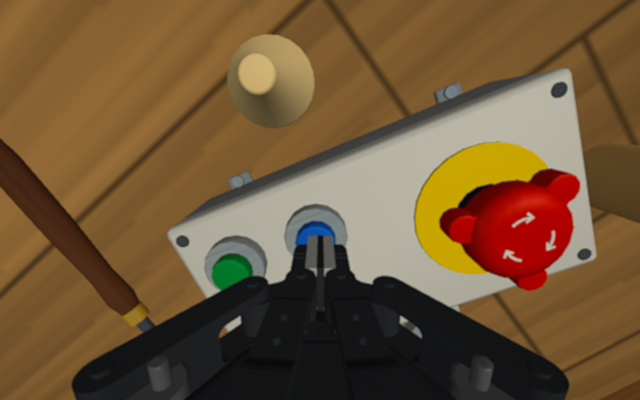

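The fingertip is centred on the blue button, with green clear to its left. I'll press.

{"fn": "drive_tool", "kwargs": {"commands": [{"grip": 0,"delta_pos": [0,5,0],"roll": 0},{"grip": 0,"delta_pos": [0,10,0],"roll": 0},{"grip": 0,"delta_pos": [0,13,0],"roll": 0},{"grip": 0,"delta_pos": [0,15,0],"roll": 0},{"grip": 0,"delta_pos": [0,17,0],"roll": 0},{"grip": 0,"delta_pos": [0,18.5,0],"roll": 0},{"grip": 0,"delta_pos": [0,18.5,0],"roll": 0}]}}

```text
time: 14.15
tool_pos: [0.556, -0.1455, 0.1215]
orientation: [0.639, -0.639, -0.303, 0.303]
ft_force: [-2.0, 0.9, 6.7]
grip_width: 0.0002
```

{"fn": "drive_tool", "kwargs": {"commands": [{"grip": 0,"delta_pos": [0,1,0],"roll": 0},{"grip": 0,"delta_pos": [0,2,0],"roll": 0},{"grip": 0,"delta_pos": [0,2,0],"roll": 0},{"grip": 0,"delta_pos": [0,2,0],"roll": 0}]}}

```text
time: 14.65
tool_pos: [0.5561, -0.1455, 0.1209]
orientation: [-0.638, 0.639, 0.304, -0.303]
ft_force: [-6.4, 2.4, 19.5]
grip_width: -0.0001
```

The button is at its hard end (19.5 N with almost no further travel), so it is fully pressed. Now I lift clear and check.

{"fn": "drive_tool", "kwargs": {"commands": [{"grip": 0,"delta_pos": [0,-5,0],"roll": 0},{"grip": 0,"delta_pos": [0,-15,0],"roll": 0},{"grip": 0,"delta_pos": [0,-35,0],"roll": 0},{"grip": 0,"delta_pos": [0,-65,10],"roll": 0},{"grip": 0,"delta_pos": [0,-100,40],"roll": 0},{"grip": 0,"delta_pos": [0,-130,80],"roll": 0},{"grip": 0,"delta_pos": [0,-140,120],"roll": 0},{"grip": 0,"delta_pos": [0,-140,150],"roll": 0},{"grip": 0,"delta_pos": [0,-140,160],"roll": 0},{"grip": 0,"delta_pos": [0,-140,160],"roll": 0},{"grip": 0,"delta_pos": [0,-140,160],"roll": 0}]}}

```text
time: 16.02
tool_pos: [0.433, -0.0451, 0.2592]
orientation: [-0.639, 0.639, 0.303, -0.303]
ft_force: [0.2, 1.0, 0.1]
grip_width: 0.0002
```

```bash
python3 - <<'E'
from h import *
o=get_obs(); print(o['tool_pos'],o['ft_force'],o['time'])
W={"top":(130,300,250,450),"side":(120,270,240,440)}
for n in W:
    r0,r1,c0,c1=W[n]
    im=cv2.cvtColor(snapshot(n),cv2.COLOR_RGB2BGR); cv2.imwrite(f"pics/{n}9.png",im)
    a=cv2.imread(f"pics/{n}0.png"); d=cv2.absdiff(a,im).max(2)
    cv2.imwrite(f"pics/{n}9z.png",cv2.resize(im[r0:r1,c0:c1],None,fx=4,fy=4,interpolation=cv2.INTER_CUBIC)[:600])
    for c in("red","blue","green"):
        out=[]
        for I in(a,im):
            m=mask(I,c);m[:r0]=0;m[r1:]=0;m[:,:c0]=0;m[:,c1:]=0
            k,l,s,ce=cv2.connectedComponentsWithStats(m);j=1+np.argmax(s[1:,4]);out.append((ce[j].round(2),s[j,4]))
        print(n,c,out)
    cv2.imwrite(f"pics/{n}9d.png",(d>60).astype(np.uint8)*255)
E
```

```text
[ 0.43299223 -0.04505668  0.25923756] [0.18874085 0.99538343 0.08469982] 16.025
top red [(array([342.06, 192.03]), np.int32(468)), (array([342.03, 192.  ]), np.int32(464))]
top blue [(array([386.95, 219.87]), np.int32(94)), (array([387.  , 219.85]), np.int32(93))]
top green [(array([414.09, 227.57]), np.int32(82)), (array([414.13, 227.61]), np.int32(83))]
side red [(array([314.02, 183.78]), np.int32(353)), (array([313.99, 183.78]), np.int32(350))]
side blue [(array([344.43, 163.37]), np.int32(46)), (array([344.43, 163.37]), np.int32(46))]
side green [(array([354. , 149.5]), np.int32(38)), (array([353.9 , 149.49]), np.int32(39))]
```

View pics/side9z.png

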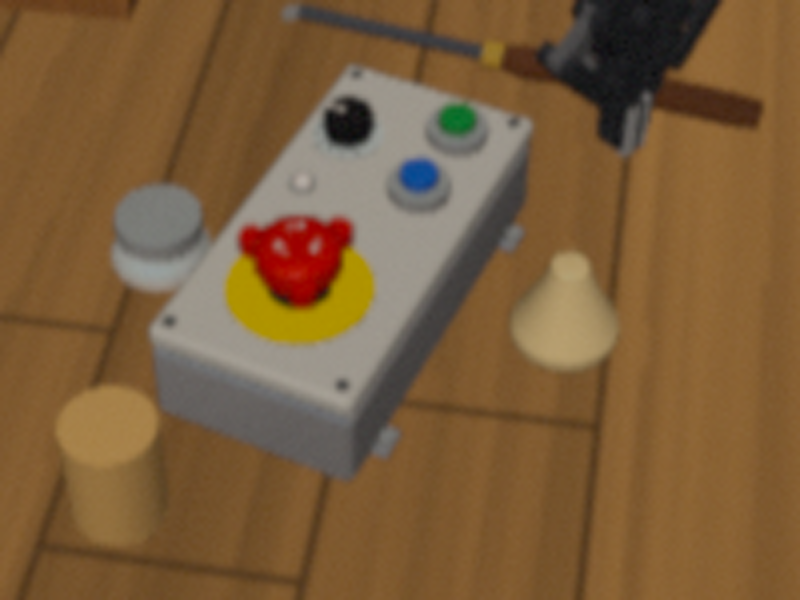

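View pics/side9d.png

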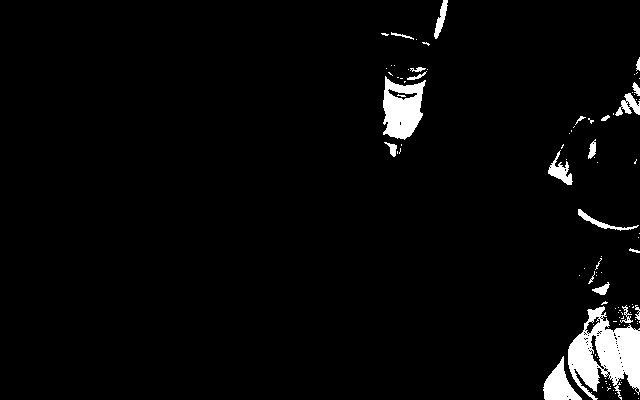

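View pics/top9.png

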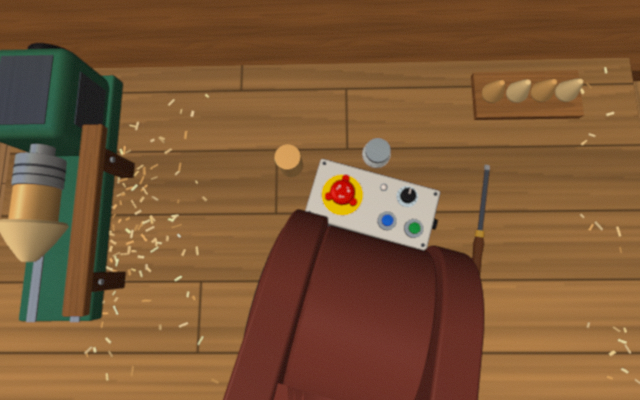

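The side and top views match the first pictures: the head is out at rest, blue and green are up, and only the arm differs. I'll hand in.

```bash
python3 -c "
from workcell import *
print(close_job())"
```

```text
the job is handed in; nothing more can be done
None
```

I did the emergency stop check in the order you asked and handed it in at about 16 s of the 61 s allowed.

- **Stop pressed:** With the gripper shut, I pressed the red head until it snapped in. The highest force I read was 6.4 N, sampled only at the end of each move. I felt the head again about 7.5 mm lower, so it had latched.
- **Stop twisted:** I pushed one lobe clockwise along an arc of about 0.6 rad, with readings up to about 7.5 N. The head sprang out, and its return spring turned it back to rest when I let go.
- **Reset pressed:** I pressed the blue button to its hard end. The force there reached 19.5 N, more than the 6 N it needs. I then lifted clear.

**Last checks:**
- **Buttons:** In the top and side views, the red, blue and green buttons are within 0.1 pixel of where they started.
- **Loose items:** The before-and-after difference in the side view shows only the arm. The wax tin, blank and cone have not moved. The arm covers part of the gouge handle in both views; the rest of it is unchanged.
- **Contact:** The robot was touching nothing, with about 1 N residual on the force sensor.

**Disagreements:** The wrist camera put the stop axis about 2–3 mm in y from the fixed cameras, so I used a value in between. During the twist I read about 5 N outward on the finger, so it probably brushed the dome lightly.

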